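# Move the row of desk things to the new rack in reverse order

## Robot

A 6-joint arm with a two-finger parallel gripper is mounted at the origin on the work surface; the furniture and walls round the work are solid. World frame = base frame: x ahead of the robot, y to its left, z up, the work surface at z = 0. Lengths are in m, angles in rad, forces in N, time in s.
With the tool pointing down it reaches from about 0.275 to 0.75 m from the base axis. Payload 10.2 kg.
Tool frame: the origin (TCP) lies at the very end of the fingers, on their centre line; the grasp point (between the pads) lies 19 mm behind it; z points along the fingers, y is the line along which they close (so a half turn about z gives the same grasp; the last joint's range is limited). The gripper opens to 85 mm and grips with 20 to 120 N. Pads are 22 mm wide; open, the fingers measure 114 mm over their backs; the gripper's body (76 mm by 85 mm) begins 54 mm behind the grasp point. The pads swing forward as they close: fully open they stand 13 mm farther back than shut.
Start: joints at [-1.333, 0.313, 1.498, -0, 1.331, -0.223], TCP at [0.233, -0.47, 0.231] pointing down, gripper open.
Joint ranges: [-2.94, 2.94], [-0.97, 2.17], [0.19, 2.56], [-1.23, 4.37], [0.02, 3.11], [-2.88, 2.88]. Speed limits (rad/s): [2.39, 2.39, 3.01, 3.14, 3.14, 3.14].

## Interface

Orientations are given as a unit quaternion [w, x, y, z].
In Python, from bench import * gives the robot as it stands.
- The arm moves only by the shell command python3 -m handwheel 'ROWS' [OPENING] [FORCE]. ROWS is JSON, a list of rows, each a list of 2 entries, a list of its own where there are three numbers: the shift along the tool's x, y, z in m, then the turn about the tool's z in rad. In form: [[[x, y, z], twist], ...]. A call has 1 to 10 rows; each row is the pose to reach, as a shift and turn from the pose commanded when the call began, along the tool's axes at that moment; what a row does not reach only later rows make up. A row lasts 1/12 s, in which the tool goes at most 41.7 mm and 7.16 degrees, less where a joint would pass 70% of its speed; a pose out of reach is approached as far as the arm can. A call with a gripper value outside its range is refused whole. OPENING is the opening, from -1 (shut) to 1 (fully open), set as the call begins (- or left out, the last holds). The fingers move at their own pace and stop on an object; FORCE is the grip in N (left out, the last holds). Time passes only in rows, so rows that repeat a pose let the fingers close. It gives the time, the measured TCP pose, the force, the opening and the grip force at its end, in the units of the state.
- get_obs(): the state, without advancing time (a new reading comes with each control period).
- snapshot(name): name is "scene" or "top" or "wrist"; returns the picture (400x640x3 uint8, red, green, blue); there is no depth.
- calibration(name): a dict with "intrinsics" (3x3 intrinsics, pixels), "R" (3x3) and "t" (3): a world point X has camera coordinates R X + t. Camera axes: x right, y down, z forward; pixel columns grow to the right and rows downward; lengths in m; the calibration is good to about 2 mm. A picture is of the moment at which its call begins: read the wrist's pose just before it. calibration takes no time and is no camera call; for the wrist camera it gives the pose at the moment of the call.
- finish_job(): hands the job in; it is judged then, once.
The state is a dict: "t": time; "q": joint angles; "qvel": joint speeds; "joint_torque": joint torques, N m; "tool_pos": TCP position; "eef_rot": TCP orientation; "force": force on the tool from outside, world axes, zero at the start; "moment": the same for the moment, N m; "finger_gap": finger opening in m; "finger_force": force on a finger pad.
Only numpy, scipy, OpenCV 4.12 (cv2) and the standard library are available. Lean on these libraries where they do the work, as an engineer would, in place of code of your own. Each camera call takes 0.05 s, during which the arm holds its last target. There are 200 camera calls.

## Task

Move the pen, the remote control, the ruler and the highlighter from the wooden rack into the empty grey rack, one to a rest, in reverse order: what lay nearest the robot shall lie farthest from it, and so on, because the desk will be used from the other side. Lift each thing out of its two U brackets and lay it across the two U brackets of its new rest, level and about centred, the remote control with its keys up.

Things in the scene. Friction and masses are not known exactly. Their poses are not given: they have to be found in the camera images.
- old_rack: wooden board 256 (x) x 96 (y) x 5 mm on the desk, to the left or right; carries the four things at the start. Its row of rests runs along its x, which points away from the robot to within 10 degrees: rests at x = -96, -32, +32, +96 mm, y = 0. Fixed. Origin: middle of its underside, on the desk.
- new_rack: pale grey board 256 x 96 x 5 mm on the desk's other side, empty; its x points away from the robot to within 10 degrees. Four rests are part of it, at x = -96, -32, +32, +96 mm, y = 0: each two open-topped wire U brackets at y = -27 and +27 mm like those of the wooden rack (42 mm wide inside, floor 30, tips 47 mm above the desk). Fixed. Origin: middle of its underside, on the desk.
- pen: slim white ball pen, 145 mm long (its y), 11 mm wide, 9 mm high, lying in a rest across the row. Origin: middle of its underside (30 mm above the desk at the start).
- remote: black remote control with rows of small grey keys on top, 140 mm long (its y), 34 mm wide, 18 mm high (keys 1 mm more), lying in a rest across the row, keys up, about 90 g. Origin: middle of its underside (30 mm above the desk at the start).
- ruler: flat light wooden ruler, 150 mm long (its y), 24 mm wide, 5 mm thick, lying in a rest across the row. Origin: middle of its underside (30 mm above the desk at the start).
- highlighter: stout flat-sided marker, grey with a black cap, 118 mm long (its y), 20 mm wide, 15 mm high, lying in a rest across the row. Origin: middle of its underside (30 mm above the desk at the start).
- rest_pen: fixed steel rest on the wooden rack, one of four alike, known by what lies in it at the start: the pen. Two open-topped U brackets of 5 mm wire 27 mm either side of its middle along its y. Each U is 42 mm wide inside along x (51 at the tips); floor 30 mm, tips 47 mm above the desk; between the U brackets only its foot (top at 8 mm). Origin: middle of its foot, 5 mm above the desk.
- rest_remote: fixed steel rest on the wooden rack, one of four alike, known by what lies in it at the start: the remote. Two open-topped U brackets of 5 mm wire 27 mm either side of its middle along its y. Each U is 42 mm wide inside along x (51 at the tips); floor 30 mm, tips 47 mm above the desk; between the U brackets only its foot (top at 8 mm). Origin: middle of its foot, 5 mm above the desk.
- rest_ruler: fixed steel rest on the wooden rack, one of four alike, known by what lies in it at the start: the ruler. Two open-topped U brackets of 5 mm wire 27 mm either side of its middle along its y. Each U is 42 mm wide inside along x (51 at the tips); floor 30 mm, tips 47 mm above the desk; between the U brackets only its foot (top at 8 mm). Origin: middle of its foot, 5 mm above the desk.
- rest_highlighter: fixed steel rest on the wooden rack, one of four alike, known by what lies in it at the start: the highlighter. Two open-topped U brackets of 5 mm wire 27 mm either side of its middle along its y. Each U is 42 mm wide inside along x (51 at the tips); floor 30 mm, tips 47 mm above the desk; between the U brackets only its foot (top at 8 mm). Origin: middle of its foot, 5 mm above the desk.
Mind the look-alikes: they are no part of the job. What is shaped like the remote but orange is not meant.

How it is judged:
At the end, for the whole second after the job is handed in: Each thing rests down in both U brackets of the grey rest that mirrors its first place (1 to 4, 2 to 3, 3 to 2, 4 to 1, from the robot): within 20 mm along the row, 22 mm along its length, level to 0.1 rad, square to 0.3 rad, underside 25 to 40 mm above the desk; the remote keys up (y of pen in the frame of new_rack between -0.022 and 0.022 m and z of pen in the frame of new_rack between 0.025 and 0.04 m and angle between the y axis of each of pen, remote, ruler, highlighter and the y axis of new_rack, either way round below 0.3 rad and angle between pen's own y axis and vertical between 1.47 and 1.67 rad and linear speed of each of pen, remote, ruler, highlighter below 0.01 m/s and ((x of rest_pen in the frame of old_rack between -0.116 and -0.076 m and x of pen in the frame of new_rack between 0.076 and 0.116 m) or (x of rest_pen in the frame of old_rack between -0.052 and -0.012 m and x of pen in the frame of new_rack between 0.012 and 0.052 m) or (x of rest_pen in the frame of old_rack between 0.012 and 0.052 m and x of pen in the frame of new_rack between -0.052 and -0.012 m) or (x of rest_pen in the frame of old_rack between 0.076 and 0.116 m and x of pen in the frame of new_rack between -0.116 and -0.076 m)) and y of remote in the frame of new_rack between -0.022 and 0.022 m and z of remote in the frame of new_rack between 0.025 and 0.04 m and angle between remote's own y axis and vertical between 1.47 and 1.67 rad and angle between remote's own z axis and vertical below 0.15 rad and ((x of rest_remote in the frame of old_rack between -0.116 and -0.076 m and x of remote in the frame of new_rack between 0.076 and 0.116 m) or (x of rest_remote in the frame of old_rack between -0.052 and -0.012 m and x of remote in the frame of new_rack between 0.012 and 0.052 m) or (x of rest_remote in the frame of old_rack between 0.012 and 0.052 m and x of remote in the frame of new_rack between -0.052 and -0.012 m) or (x of rest_remote in the frame of old_rack between 0.076 and 0.116 m and x of remote in the frame of new_rack between -0.116 and -0.076 m)) and y of ruler in the frame of new_rack between -0.022 and 0.022 m and z of ruler in the frame of new_rack between 0.025 and 0.04 m and angle between ruler's own y axis and vertical between 1.47 and 1.67 rad and ((x of rest_ruler in the frame of old_rack between -0.116 and -0.076 m and x of ruler in the frame of new_rack between 0.076 and 0.116 m) or (x of rest_ruler in the frame of old_rack between -0.052 and -0.012 m and x of ruler in the frame of new_rack between 0.012 and 0.052 m) or (x of rest_ruler in the frame of old_rack between 0.012 and 0.052 m and x of ruler in the frame of new_rack between -0.052 and -0.012 m) or (x of rest_ruler in the frame of old_rack between 0.076 and 0.116 m and x of ruler in the frame of new_rack between -0.116 and -0.076 m)) and y of highlighter in the frame of new_rack between -0.022 and 0.022 m and z of highlighter in the frame of new_rack between 0.025 and 0.04 m and angle between highlighter's own y axis and vertical between 1.47 and 1.67 rad and ((x of rest_highlighter in the frame of old_rack between -0.116 and -0.076 m and x of highlighter in the frame of new_rack between 0.076 and 0.116 m) or (x of rest_highlighter in the frame of old_rack between -0.052 and -0.012 m and x of highlighter in the frame of new_rack between 0.012 and 0.052 m) or (x of rest_highlighter in the frame of old_rack between 0.012 and 0.052 m and x of highlighter in the frame of new_rack between -0.052 and -0.012 m) or (x of rest_highlighter in the frame of old_rack between 0.076 and 0.116 m and x of highlighter in the frame of new_rack between -0.116 and -0.076 m))); the robot touches nothing.
It also fails if it takes over 128 s, if anything falls off the work surface, if the arm or the gripper's body presses on something with over 40 N, if the wrist force passes 120 N, or if a joint passes its speed limit or range.

## Working session

There is one attempt and no reset: what is moved stays moved. The work goes in short steps, Python scripts to look and compute and a shell command to move; the robot and the scene stay as the last step left them, time stands still between calls to the robot, and variables do not carry over. Pictures are saved under pics/ and viewed, at most 14 in all, crops included, and the job is handed in when it is done.

```bash
mkdir -p pics
python3 - <<'E'
from bench import *
import cv2
for n in("scene","top"):
    cv2.imwrite(f"pics/{n}0.png",snapshot(n)[:,:,::-1]); c=calibration(n); print(n,c)
o=get_obs(); print(o)
E
```

```text
scene {'intrinsics': array([[404.0978249 ,   0.        , 327.07269615],
       [  0.        , 404.0978249 , 204.3589348 ],
       [  0.        ,   0.        ,   1.        ]]), 'R': array([[ 0.15135398, -0.98842919,  0.0099854 ],
       [-0.81660371, -0.13072259, -0.56220102],
       [ 0.55700122,  0.07693725, -0.82694033]]), 't': array([0.10792674, 0.42359292, 1.34333883])}
top {'intrinsics': array([[368.67648113,   0.        , 321.94457189],
       [  0.        , 368.67648113, 197.7411465 ],
       [  0.        ,   0.        ,   1.        ]]), 'R': array([[ 1.21365353e-02, -9.99924074e-01,  2.13342324e-03],
       [-9.72196571e-01, -1.22989180e-02, -2.33843032e-01],
       [ 2.33851516e-01,  7.63937463e-04, -9.72272022e-01]]), 't': array([0.1963234 , 0.44264114, 1.13207753])}
{'t': 0.1, 'q': array([-1.33340021e+00,  3.13377292e-01,  1.49834443e+00,  4.73396378e-06,
        1.33101099e+00, -2.23373442e-01]), 'qvel': array([-0.00125643,  0.00178998, -0.0021469 , -0.00057809,  0.00144284,
       -0.00039762]), 'joint_torque': array([ 1.66961105e-03, -4.12902761e+01, -2.60139906e+01, -1.95432940e-04,
        3.08103961e-03, -5.28352828e-06]), 'tool_pos': array([ 0.23338276, -0.470021  ,  0.23080716]), 'eef_rot': array([-5.70029666e-04,  9.73578573e-01,  2.28351565e-01, -1.69773889e-06]), 'force': array([-0.35276685,  0.26053106, -0.12967158]), 'moment': array([-0.03123103,  0.0220788 , -0.0175618 ]), 'finger_force': 0.0, 'finger_gap': 0.08525636336831673}
```

View pics/top0.png

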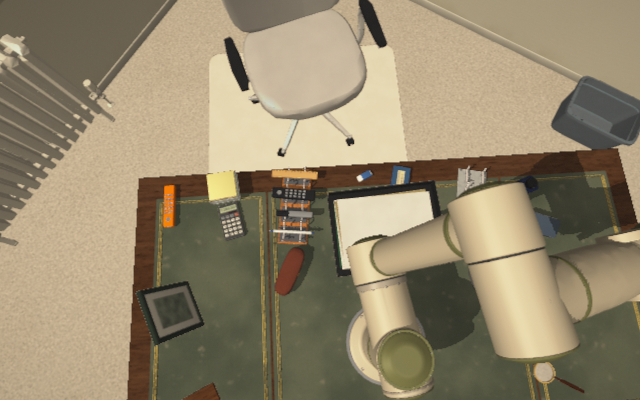

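View pics/scene0.png

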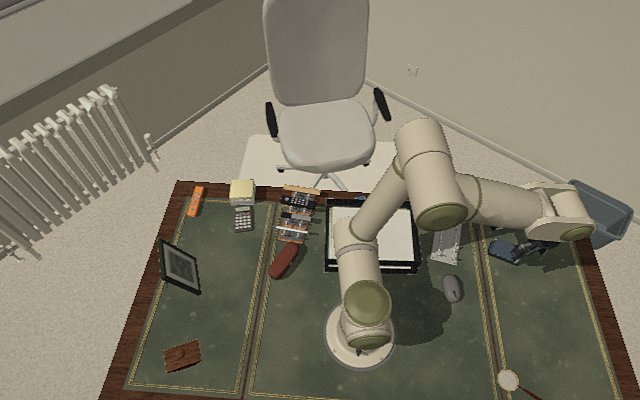

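Top view: wooden rack at about (295,172–245), holding, from far to near, the ruler (295,174), remote (295,193), highlighter (295,214) and pen (293,233). The grey rack is at about (470,180), mostly hidden by the arm. The look-alike is the orange remote at (169,206), which is not meant. I'll convert these rough positions to world coordinates.

```bash
cat > h.py <<'E'
from bench import *
import cv2, numpy as np
from scipy.spatial.transform import Rotation as Ro
def ray(c,uv,z):
    C=-c["R"].T@c["t"]; d=c["R"].T@np.linalg.solve(c["intrinsics"],[*uv,1.]); return C+d*(z-C[2])/d[2]
def toolR():
    q=get_obs()["eef_rot"]; return Ro.from_quat([q[1],q[2],q[3],q[0]]).as_matrix()
E
python3 - <<'E'
from h import *
np.set_printoptions(precision=3,suppress=True)
c=calibration("top")
for n,p,z in [("ruler",(295,174),.035),("remote",(294,193),.049),("hl",(295,214),.045),("pen",(293,233),.039),("grey",(472,170),.04)]: print(n,ray(c,p,z))
c=calibration("scene")
for n,p,z in [("grey near",(445,258),.005),("pen",(292,237),.04),("ruler",(300,190),.035)]: print(n,ray(c,p,z))
c=calibration("wrist"); print(c, -c["R"].T@c["t"], toolR())
E
```

```text
ruler [0.524 0.292 0.035]
remote [0.456 0.292 0.049]
hl [0.387 0.287 0.045]
pen [0.327 0.292 0.039]
grey [ 0.544 -0.294  0.04 ]
grey near [ 0.318 -0.283  0.005]
pen [0.297 0.287 0.04 ]
ruler [0.518 0.299 0.035]
{'intrinsics': array([[337.716,   0.   , 316.924],
       [  0.   , 337.716, 202.246],
       [  0.   ,   0.   ,   1.   ]]), 'R': array([[ 0.444, -0.896, -0.001],
       [-0.849, -0.421,  0.319],
       [-0.286, -0.141, -0.948]]), 't': array([-0.525, -0.041,  0.382])} [ 0.308 -0.434  0.374] [[ 0.896  0.445 -0.   ]
 [ 0.445 -0.896  0.001]
 [ 0.    -0.001 -1.   ]]
```

```bash
python3 -m handwheel '[[[0.03,-0.01,0],-0.12],[[0.06,-0.02,0],-0.24],[[0.09,-0.035,0],-0.36],[[0.12,-0.045,0],-0.48],[[0.15,-0.055,0],-0.6],[[0.18,-0.065,0],-0.72],[[0.21,-0.08,0],-0.84],[[0.24,-0.09,0],-0.96],[[0.257,-0.096,0],-1.08],[[0.257,-0.096,0],-1.11]]' && python3 -m handwheel '[[[0,0,0],0],[[0,0,0],0]]'
python3 - <<'E'
from h import *
np.set_printoptions(precision=4,suppress=True)
c=calibration("wrist"); im=snapshot("wrist"); cv2.imwrite("pics/wr_grey.png",im[:,:,::-1]); np.savez("grey.npz",**c)
print(get_obs()["tool_pos"],toolR(),get_obs()["t"])
cv2.imwrite("pics/top1.png",snapshot("top")[:,:,::-1])
E
```

```text
t: 0.93
tool_pos: [0.4227, -0.2673, 0.2311]
eef_rot: [-0.0, 0.704, 0.711, 0.0]
force: [-0.8, 0.2, 0.7]
finger_gap: 0.0857
finger_force: 0.0
t: 1.1
tool_pos: [0.4208, -0.27, 0.231]
eef_rot: [-0.0, 0.708, 0.707, -0.0]
force: [-0.8, 0.2, -0.9]
finger_gap: 0.0856
finger_force: 0.0
[ 0.4206 -0.2702  0.2311] [[ 0.002   1.     -0.0004]
 [ 1.     -0.002   0.0003]
 [ 0.0003 -0.0004 -1.    ]] 1.15
```

View pics/wr_grey.png

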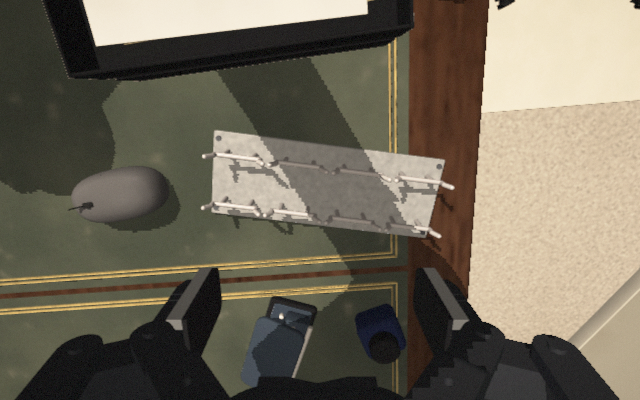

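The grey rack shows clearly, with board corners at about (214,131), (444,160), (426,237) and (212,213). A mouse is at (120,194), and a phone and a cup-like thing lie below. Next I'll fit the board by mask and check its sizes.

Run:
```python
from h import *
np.set_printoptions(precision=4,suppress=True)
c=dict(np.load("grey.npz"))
P=np.array([ray(c,p,.005)[:2] for p in [(214,131),(444,160),(426,237),(212,213)]])
print(P, np.linalg.norm(P-np.roll(P,-1,0),axis=1),P.mean(0))
a=P[1]-P[0]+P[2]-P[3]; print(np.degrees(np.arctan2(a[1],a[0])))
# bracket tips z=.047: near-end & far-end tips on each of two rows
T=np.array([ray(c,p,.047)[:2] for p in [(206,155),(450,187),(205,206),(438,235)]]); print(T,T.mean(0))
print(np.linalg.norm(T[1]-T[0]),np.linalg.norm(T[3]-T[2]))
```

```text
[[ 0.3108 -0.2315]
 [ 0.5625 -0.2637]
 [ 0.552  -0.3569]
 [ 0.2991 -0.3258]] [0.2538 0.0938 0.2548 0.095 ] [ 0.4311 -0.2945]
-7.143914492608356
[[ 0.3133 -0.2497]
 [ 0.5558 -0.2827]
 [ 0.3066 -0.3025]
 [ 0.5497 -0.3354]] [ 0.4314 -0.2926]
0.24476278801052434 0.24526586047513607
```

Run:
```python
from h import *
im=cv2.imread("pics/wr_grey.png")[120:250,190:465]; cv2.imwrite("pics/gc.png",cv2.resize(im,None,fx=2.9,fy=2.9,interpolation=cv2.INTER_CUBIC))
```

```text
(no output)
```

View pics/gc.png

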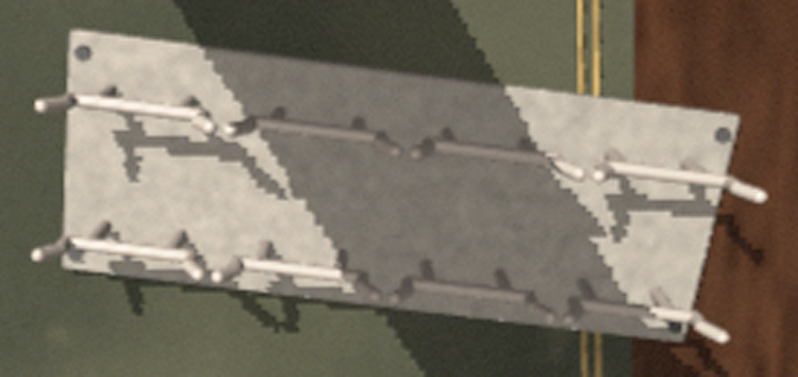

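The crop confirms the four pairs of brackets. Sizes match (254 × 94 measured against 256 × 96). The grey rack's centre is (0.431,-0.294), yaw about -7.3°. Now to the wooden rack.

```bash
python3 -m handwheel '[[[0.02,0,0],0],[[0.06,0,0],0],[[0.1,0,0],0],[[0.14,0,0],0],[[0.18,0,0],0],[[0.22,0,0],0],[[0.26,0,0],0],[[0.30,0,0],0],[[0.34,0,0],0],[[0.38,0,0],0]]' && python3 -m handwheel '[[[0.04,0,0],0],[[0.08,0,0],0],[[0.12,0,0],0],[[0.16,0,0],0],[[0.185,0,0],0],[[0.2,0,0],0],[[0.2,0,0],0],[[0.2,0,0],0]]'
python3 - <<'E'
from h import *
np.set_printoptions(precision=4,suppress=True)
c=calibration("wrist"); im=snapshot("wrist"); cv2.imwrite("pics/wr_old.png",im[:,:,::-1]); np.savez("old.npz",**c)
print(get_obs()["tool_pos"],toolR(),get_obs()["t"])
E
```

```text
t: 2.03
tool_pos: [0.4206, 0.1114, 0.2315]
eef_rot: [0.0, 0.708, 0.706, 0.0]
force: [1.4, -0.5, 0.4]
finger_gap: 0.0853
finger_force: 0.0
t: 2.7
tool_pos: [0.421, 0.3097, 0.231]
eef_rot: [0.0, 0.707, 0.707, -0.0]
force: [0.5, 0.1, -0.3]
finger_gap: 0.0853
finger_force: 0.0
[0.4212 0.3091 0.2311] [[ 0.0012  1.     -0.0003]
 [ 1.     -0.0012 -0.0005]
 [-0.0005 -0.0003 -1.    ]] 2.75
```

View pics/wr_old.png

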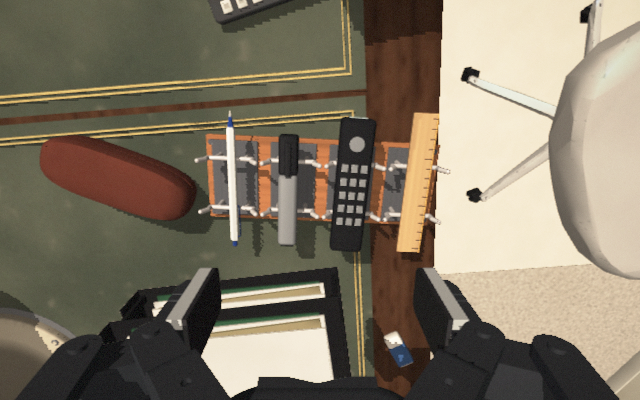

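Wooden rack, near to far: pen (233,178), highlighter (288,190), remote, black with grey keys, (352,184), and ruler (417,183). The orange remote isn't in view.

Run:
```python
from h import *
np.set_printoptions(precision=4,suppress=True)
c=dict(np.load("old.npz"))
for n,a,b,z,L in [("pen",(230,112),(235,245),.035,.145),("hl",(289.5,135),(287,245),.045,.118),("remote",(356,118.5),(347,250),.048,.14),("ruler",(424,114),(410.5,252),.035,.15)]:
    A,B=ray(c,a,z)[:2],ray(c,b,z)[:2]; d=A-B
    print(n,(A+B)/2,np.linalg.norm(d),L,"yaw of y axis-90:",np.degrees(np.arctan2(d[1],d[0]))-90)
T=np.array([ray(c,p,.047)[:2] for p in [(199,159),(448,170),(202,210),(438,220)]]); print(T,T.mean(0)); d=T[1]-T[0];e=T[3]-T[2]
print(np.degrees(np.arctan2(d[1],d[0])),np.degrees(np.arctan2(e[1],e[0])),np.linalg.norm(d),np.linalg.norm(e))
```

```text
pen [0.3342 0.2983] 0.14286709943502343 0.145 yaw of y axis-90: -2.551198392334186
hl [0.3926 0.2902] 0.11717259610748774 0.118 yaw of y axis-90: -2.8617751188295557
remote [0.4564 0.2958] 0.13730285708016818 0.14 yaw of y axis-90: -1.9626235313066616
ruler [0.5263 0.2928] 0.1494253898776537 0.15 yaw of y axis-90: -0.02441375497237175
[[0.3062 0.3258]
 [0.5518 0.3145]
 [0.3033 0.2725]
 [0.548  0.2613]] [0.4273 0.2935]
-2.625021664668577 -2.6424928748252072 0.24589486595575955 0.24494829220510625
```

Run:
```python
from h import *
im=cv2.imread("pics/wr_old.png")[100:265,190:460]; cv2.imwrite("pics/oc.png",cv2.resize(im,None,fx=2.9,fy=2.9,interpolation=cv2.INTER_CUBIC))
```

```text
(no output)
```

View pics/oc.png

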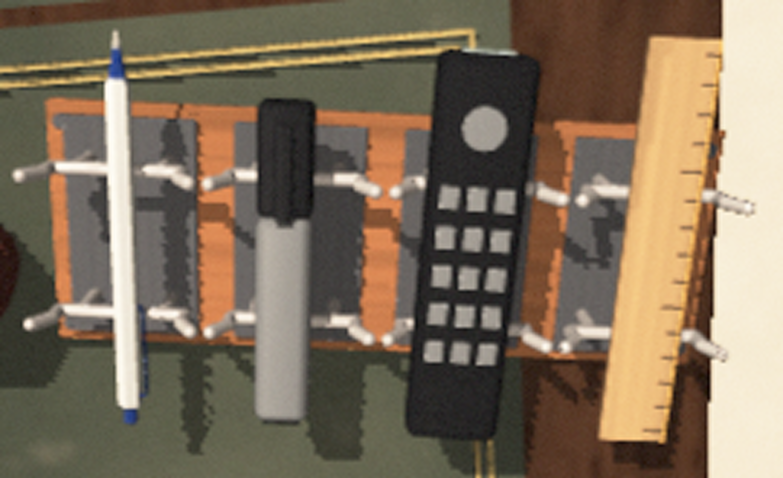

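Lengths agree with the given sizes. Pen, highlighter, remote and ruler, near to far, go to the grey rests at +96, +32, -32 and -96. I'll compute the shifts for each leg.

Run:
```python
import numpy as np
R=lambda a:np.array([np.cos(a),np.sin(a)])
ao,ag=np.radians(-2.63),np.radians(-7.3)
old=lambda s:np.array([.4273,.2935])+s*R(ao); new=lambda s:np.array([.431,-.294])+s*R(ag)
p=np.array([.421,.309]);psi=np.pi/2
for n,s in zip(["pen","hl","remote","ruler"],[-.096,-.032,.032,.096]):
    o=old(s); 
    # grasp at object's x: thing offset handled by jaws
    if n=="ruler": o=o+[.002,0]
    for nm,q,ps in (("->old",o,np.pi/2+ao),("->new",new(-s),np.pi/2+ag)):
        d=q-p; print(n,nm,"xy",q.round(4),"tool dx %.4f dy %.4f twist %.3f"%(d@[np.cos(psi),np.sin(psi)],d@[np.sin(psi),-np.cos(psi)],psi-ps)); p,psi=q,ps
```

```text
pen ->old xy [0.3314 0.2979] tool dx -0.0111 dy -0.0896 twist 0.046
pen ->new xy [ 0.5262 -0.3062] tool dx -0.5945 dy 0.2223 twist 0.082
hl ->old xy [0.3953 0.295 ] tool dx 0.5797 dy -0.2062 twist -0.082
hl ->new xy [ 0.4627 -0.2981] tool dx -0.5893 dy 0.0945 twist 0.082
remote ->old xy [0.4593 0.292 ] tool dx 0.5849 dy -0.0784 twist -0.082
remote ->new xy [ 0.3993 -0.2899] tool dx -0.5841 dy -0.0332 twist 0.082
ruler ->old xy [0.5252 0.2891] tool dx 0.5903 dy 0.0513 twist -0.082
ruler ->new xy [ 0.3358 -0.2818] tool dx -0.5790 dy -0.1630 twist 0.082
```

```bash
python3 -m handwheel '[[[-0.003,-0.02,0.02],0.01],[[-0.006,-0.045,0.05],0.025],[[-0.009,-0.07,0.08],0.035],[[-0.011,-0.085,0.11],0.046],[[-0.011,-0.09,0.135],0.046],[[-0.011,-0.09,0.151],0.046],[[-0.011,-0.09,0.151],0.046],[[-0.011,-0.09,0.151],0.046],[[-0.011,-0.09,0.151],0.046],[[-0.011,-0.09,0.151],0.046]]' -0.3 && python3 -m handwheel '[[[0,0,0.01],0],[[0,0,0.02],0],[[0,0,0.03],0],[[0,0,0.04],0],[[0,0,0.05],0],[[0,0,0.058],0],[[0,0,0.065],0],[[0,0,0.065],0],[[0,0,0.065],0]]'
python3 -c "
from h import *
cv2.imwrite('pics/w3.png',snapshot('wrist')[:,:,::-1])"
```

```text
t: 3.58
tool_pos: [0.3319, 0.299, 0.0816]
eef_rot: [0.0, 0.723, 0.69, 0.001]
force: [0.4, -0.4, -0.5]
finger_gap: 0.0298
finger_force: 0.0
t: 4.33
tool_pos: [0.3311, 0.299, 0.0155]
eef_rot: [-0.0, 0.723, 0.691, -0.0]
force: [-0.5, 0.5, 0.1]
finger_gap: 0.0294
finger_force: 0.0
```

View pics/w3.png

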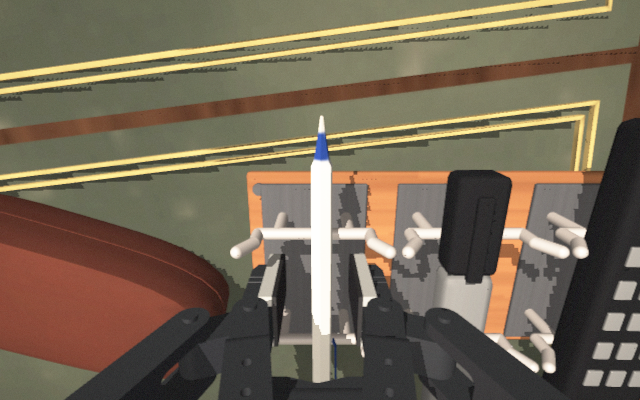

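The fingers straddle the pen at (321,270), between the two brackets and clear of the highlighter. I'll close and lift.

```bash
python3 -m handwheel '[[[0,0,0],0],[[0,0,0],0],[[0,0,0],0],[[0,0,0],0],[[0,0,0],0],[[0,0,0],0]]' -1 30 && python3 -m handwheel '[[[0,0,-0.005],0],[[0,0,-0.015],0],[[0,0,-0.03],0],[[0,0,-0.05],0],[[0,0,-0.075],0],[[0,0,-0.1],0],[[0,0,-0.12],0],[[0,0,-0.13],0],[[0,0,-0.135],0],[[0,0,-0.135],0]]'
```

```text
t: 4.88
tool_pos: [0.3312, 0.2992, 0.0156]
eef_rot: [0.0, 0.723, 0.691, 0.0]
force: [0.4, -0.3, 4.5]
finger_gap: 0.0089
finger_force: 29.5
t: 5.72
tool_pos: [0.3311, 0.2991, 0.151]
eef_rot: [0.0, 0.723, 0.691, 0.001]
force: [0.1, -0.4, -0.8]
finger_gap: 0.0084
finger_force: 29.3
```

```bash
python3 -m handwheel '[[[-0.008,0.003,0],0],[[-0.024,0.009,0],0],[[-0.048,0.018,0],0],[[-0.076,0.028,0],0],[[-0.104,0.039,0],0],[[-0.132,0.049,0],0],[[-0.16,0.06,0],0],[[-0.188,0.07,0],0],[[-0.216,0.081,0],0],[[-0.244,0.091,0],0]]' && python3 -m handwheel '[[[-0.028,0.01,0],0],[[-0.056,0.021,0],0],[[-0.084,0.031,0],0],[[-0.112,0.042,0],0],[[-0.14,0.052,0],0],[[-0.168,0.063,0],0],[[-0.196,0.073,0],0],[[-0.224,0.084,0],0],[[-0.252,0.094,0],0],[[-0.274,0.102,0],0]]' && python3 -m handwheel '[[[-0.022,0.008,0],0.02],[[-0.042,0.016,0],0.04],[[-0.058,0.022,0],0.06],[[-0.07,0.026,0],0.082],[[-0.077,0.029,0],0.082],[[-0.077,0.029,0],0.082],[[-0.077,0.029,0],0.082]]'
python3 -c "
from h import *
cv2.imwrite('pics/w4.png',snapshot('wrist')[:,:,::-1])"
```

```text
t: 6.55
tool_pos: [0.4102, 0.0491, 0.1493]
eef_rot: [-0.001, 0.723, 0.691, -0.001]
force: [0.5, 0.2, -0.3]
finger_gap: 0.0085
finger_force: 29.3
t: 7.38
tool_pos: [0.4993, -0.2297, 0.1488]
eef_rot: [-0.001, 0.724, 0.69, -0.0]
force: [-0.1, 0.4, 0.8]
finger_gap: 0.0085
finger_force: 29.3
t: 7.97
tool_pos: [0.5248, -0.3053, 0.1494]
eef_rot: [-0.001, 0.751, 0.661, -0.0]
force: [-0.2, 0.5, -0.1]
finger_gap: 0.0085
finger_force: 29.3
```

View pics/w4.png

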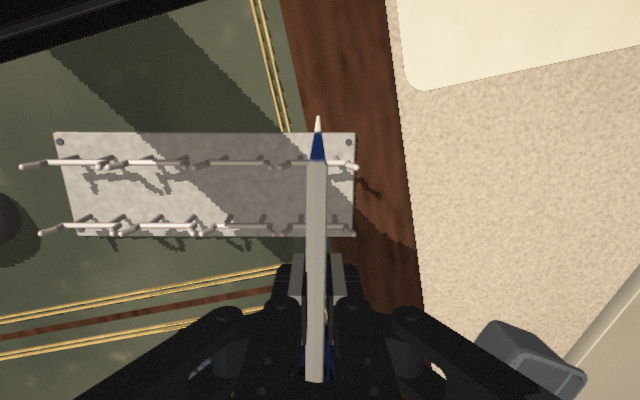

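The pen is held straight and square over the farthest grey rest (bracket columns 280–355). I'll lower it, checking the force, then release.

```bash
python3 -m handwheel '[[[0.001,0.001,0.01],0],[[0.001,0.001,0.03],0],[[0.001,0.001,0.055],0],[[0.001,0.001,0.08],0],[[0.001,0.001,0.1],0],[[0.001,0.001,0.11],0],[[0.001,0.001,0.12],0],[[0.001,0.001,0.127],0],[[0.001,0.001,0.132],0],[[0.001,0.001,0.132],0]]' && python3 -m handwheel '[[[0,0,0],0],[[0,0,0],0],[[0,0,0],0],[[0,0,0],0],[[0,0,0],0],[[0,0,0],0]]' -0.3
```

```text
t: 8.85
tool_pos: [0.5264, -0.3046, 0.0179]
eef_rot: [-0.0, 0.751, 0.66, -0.0]
force: [-0.9, -0.2, -0.1]
finger_gap: 0.0088
finger_force: 29.3
t: 9.35
tool_pos: [0.5265, -0.3048, 0.0185]
eef_rot: [0.0, 0.751, 0.66, 0.0]
force: [-0.4, 0.3, 0.7]
finger_gap: 0.0298
finger_force: 0.0
```

```bash
python3 -m handwheel '[[[0,0,-0.01],0],[[0,0,-0.025],0],[[0,0,-0.045],0],[[0,0,-0.07],0],[[0,0,-0.095],0],[[0.004,-0.001,-0.115],0],[[0.02,-0.007,-0.125],0],[[0.04,-0.014,-0.131],0],[[0.07,-0.025,-0.131],0],[[0.1,-0.036,-0.131],0]]' && python3 -m handwheel '[[[0.034,-0.012,0],0],[[0.068,-0.024,0],0],[[0.102,-0.036,0],0],[[0.136,-0.048,0],0],[[0.17,-0.06,0],0],[[0.204,-0.072,0],0],[[0.238,-0.084,0],0],[[0.272,-0.096,0],0],[[0.306,-0.108,0],0],[[0.34,-0.12,0],0]]' -0.06 && python3 -m handwheel '[[[0.034,-0.012,0],-0.02],[[0.068,-0.024,0.01],-0.04],[[0.098,-0.035,0.03],-0.06],[[0.12,-0.043,0.05],-0.082],[[0.133,-0.048,0.065],-0.082],[[0.139,-0.05,0.07],-0.082],[[0.139,-0.05,0.07],-0.082],[[0.139,-0.05,0.07],-0.082]]'
```

```text
t: 10.18
tool_pos: [0.5032, -0.2002, 0.1504]
eef_rot: [0.001, 0.751, 0.66, 0.0]
force: [0.9, 0.5, -0.2]
finger_gap: 0.0298
finger_force: 0.0
t: 11.02
tool_pos: [0.4273, 0.1532, 0.1502]
eef_rot: [0.0, 0.751, 0.66, 0.0]
force: [0.7, 0.5, -1.1]
finger_gap: 0.04
finger_force: 0.0
t: 11.68
tool_pos: [0.3966, 0.2956, 0.0802]
eef_rot: [0.0, 0.723, 0.691, 0.0]
force: [-0.5, -0.4, 0.6]
finger_gap: 0.0403
finger_force: 0.0
```

```bash
python3 -m handwheel '[[[0,-0.003,0.01],0],[[0,-0.003,0.02],0],[[0,-0.003,0.03],0],[[0,-0.003,0.04],0],[[0,-0.003,0.05],0],[[0,-0.003,0.058],0],[[0,-0.003,0.063],0],[[0,-0.003,0.063],0],[[0,-0.003,0.063],0]]' && python3 -m handwheel '[[[0,0,0],0],[[0,0,0],0],[[0,0,0],0],[[0,0,0],0],[[0,0,0],0],[[0,0,0],0],[[0,0,0],0]]' -1 30 && python3 -m handwheel '[[[0,0,-0.005],0],[[0,0,-0.015],0],[[0,0,-0.03],0],[[0,0,-0.05],0],[[0,0,-0.075],0],[[0,0,-0.1],0],[[0,0,-0.12],0],[[0,0,-0.13],0],[[0,0,-0.133],0],[[0,0,-0.133],0]]'
```

```text
t: 12.43
tool_pos: [0.3931, 0.296, 0.0162]
eef_rot: [-0.0, 0.723, 0.691, -0.0]
force: [-1.0, 0.7, 0.9]
finger_gap: 0.0399
finger_force: 0.0
t: 13.02
tool_pos: [0.3934, 0.2962, 0.0167]
eef_rot: [0.0, 0.723, 0.691, 0.0]
force: [0.5, 0.2, 5.9]
finger_gap: 0.0194
finger_force: 32.5
t: 13.85
tool_pos: [0.393, 0.296, 0.1495]
eef_rot: [0.0, 0.723, 0.691, 0.0]
force: [0.7, -0.1, -0.1]
finger_gap: 0.0195
finger_force: 31.8
```

```bash
python3 -m handwheel '[[[-0.008,0.001,0],0],[[-0.024,0.004,0],0],[[-0.048,0.008,0],0],[[-0.076,0.012,0],0],[[-0.104,0.017,0],0],[[-0.132,0.021,0],0],[[-0.16,0.026,0],0],[[-0.188,0.031,0],0],[[-0.216,0.035,0],0],[[-0.244,0.04,0],0]]' && python3 -m handwheel '[[[-0.028,0.005,0],0],[[-0.056,0.009,0],0],[[-0.084,0.014,0],0],[[-0.112,0.018,0],0],[[-0.14,0.023,0],0],[[-0.168,0.028,0],0],[[-0.196,0.032,0],0],[[-0.224,0.037,0],0],[[-0.252,0.041,0],0],[[-0.274,0.045,0],0]]' && python3 -m handwheel '[[[-0.022,0.004,0],0.02],[[-0.042,0.007,0],0.04],[[-0.056,0.009,0],0.06],[[-0.065,0.011,0],0.082],[[-0.069,0.011,0],0.082],[[-0.069,0.011,0],0.082],[[-0.069,0.011,0],0.082]]'
python3 -c "
from h import *
cv2.imwrite('pics/w5.png',snapshot('wrist')[:,:,::-1])"
```

```text
t: 14.68
tool_pos: [0.4208, 0.0487, 0.1481]
eef_rot: [-0.001, 0.723, 0.691, -0.001]
force: [0.5, -0.2, -0.8]
finger_gap: 0.0195
finger_force: 31.8
t: 15.52
tool_pos: [0.4531, -0.2274, 0.1478]
eef_rot: [-0.001, 0.724, 0.69, -0.0]
force: [0.8, 0.0, -0.1]
finger_gap: 0.0199
finger_force: 31.8
t: 16.1
tool_pos: [0.4617, -0.2941, 0.1488]
eef_rot: [-0.001, 0.751, 0.661, 0.0]
force: [0.1, 0.2, 0.1]
finger_gap: 0.0195
finger_force: 31.7
```

View pics/w5.png

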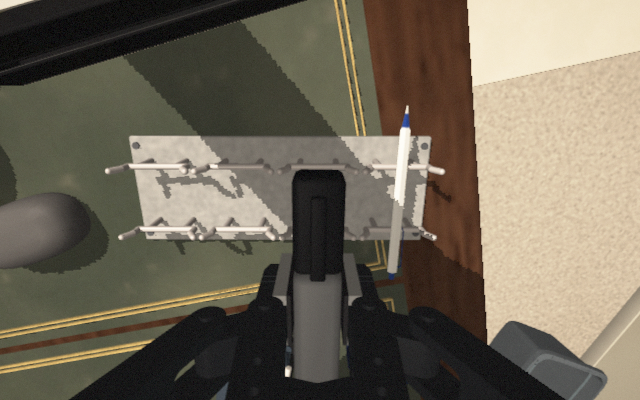

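The pen lies across both brackets of the farthest rest (400,190), and the highlighter is square above the third rest. I'll lower, release and return for the remote.

```bash
python3 -m handwheel '[[[0,0.001,0.01],0],[[0,0.001,0.03],0],[[0,0.001,0.055],0],[[0,0.001,0.08],0],[[0,0.001,0.1],0],[[0,0.001,0.11],0],[[0,0.001,0.12],0],[[0,0.001,0.127],0],[[0,0.001,0.131],0],[[0,0.001,0.131],0]]' && python3 -m handwheel '[[[0,0,0],0],[[0,0,0],0],[[0,0,0],0],[[0,0,0],0],[[0,0,0],0],[[0,0,0],0]]' -0.1
```

```text
t: 16.98
tool_pos: [0.463, -0.2948, 0.0181]
eef_rot: [-0.0, 0.751, 0.66, -0.0]
force: [0.1, 0.9, 0.0]
finger_gap: 0.0193
finger_force: 31.7
t: 17.48
tool_pos: [0.463, -0.295, 0.0185]
eef_rot: [0.0, 0.751, 0.66, -0.0]
force: [0.1, 0.5, 0.7]
finger_gap: 0.0384
finger_force: 0.0
```

```bash
python3 -m handwheel '[[[0,0,-0.01],0],[[0,0,-0.025],0],[[0,0,-0.045],0],[[0,0,-0.07],0],[[0,0,-0.095],0],[[0.004,-0.001,-0.115],0],[[0.02,-0.003,-0.125],0],[[0.04,-0.006,-0.131],0],[[0.07,-0.01,-0.131],0],[[0.1,-0.014,-0.131],0]]' && python3 -m handwheel '[[[0.034,-0.005,0],0],[[0.068,-0.009,0],0],[[0.102,-0.014,0],0],[[0.136,-0.018,0],0],[[0.17,-0.023,0],0],[[0.204,-0.028,0],0],[[0.238,-0.032,0],0],[[0.272,-0.037,0],0],[[0.306,-0.041,0],0],[[0.34,-0.046,0],0]]' 0.25 && python3 -m handwheel '[[[0.034,-0.005,0],-0.02],[[0.068,-0.01,0.01],-0.04],[[0.098,-0.014,0.03],-0.06],[[0.122,-0.017,0.05],-0.082],[[0.136,-0.019,0.065],-0.082],[[0.142,-0.019,0.07],-0.082],[[0.142,-0.019,0.07],-0.082],[[0.142,-0.019,0.07],-0.082]]'
python3 -c "
from h import *
cv2.imwrite('pics/w6.png',snapshot('wrist')[:,:,::-1])"
```

```text
t: 18.32
tool_pos: [0.4618, -0.1933, 0.1504]
eef_rot: [0.001, 0.751, 0.66, 0.0]
force: [-0.0, 0.8, 0.0]
finger_gap: 0.0387
finger_force: 0.0
t: 19.15
tool_pos: [0.4594, 0.1509, 0.1502]
eef_rot: [0.0, 0.751, 0.66, 0.0]
force: [0.9, -0.7, 0.4]
finger_gap: 0.0536
finger_force: 0.0
t: 19.82
tool_pos: [0.4593, 0.292, 0.0803]
eef_rot: [0.0, 0.723, 0.691, 0.0]
force: [0.2, -0.9, 0.1]
finger_gap: 0.0534
finger_force: 0.0
```

View pics/w6.png

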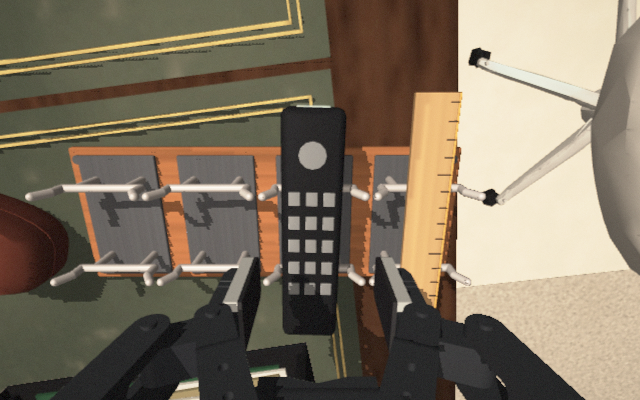

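The remote is at (313,220), roughly midway between the pads, keys up, with the right finger clear of the ruler. I'll grasp it.

```bash
python3 -m handwheel '[[[0,-0.002,0.01],0],[[0,-0.002,0.02],0],[[0,-0.002,0.03],0],[[0,-0.002,0.04],0],[[0,-0.002,0.05],0],[[0,-0.002,0.058],0],[[0,-0.002,0.062],0],[[0,-0.002,0.062],0],[[0,-0.002,0.062],0]]' && python3 -m handwheel '[[[0,0,0],0],[[0,0,0],0],[[0,0,0],0],[[0,0,0],0],[[0,0,0],0],[[0,0,0],0],[[0,0,0],0]]' -1 45 && python3 -m handwheel '[[[0,0,-0.005],0],[[0,0,-0.015],0],[[0,0,-0.03],0],[[0,0,-0.05],0],[[0,0,-0.075],0],[[0,0,-0.1],0],[[0,0,-0.12],0],[[0,0,-0.13],0],[[0,0,-0.133],0],[[0,0,-0.133],0]]'
```

```text
t: 20.62
tool_pos: [0.457, 0.2925, 0.0173]
eef_rot: [0.0, 0.723, 0.691, -0.0]
force: [0.0, 0.5, 0.2]
finger_gap: 0.0535
finger_force: 0.0
t: 21.2
tool_pos: [0.4573, 0.2927, 0.0179]
eef_rot: [0.0, 0.723, 0.691, 0.001]
force: [0.1, 0.9, 6.0]
finger_gap: 0.0333
finger_force: 45.0
t: 22.03
tool_pos: [0.4568, 0.2925, 0.1505]
eef_rot: [0.0, 0.723, 0.691, 0.0]
force: [-0.2, -0.5, -0.9]
finger_gap: 0.0335
finger_force: 44.8
```

```bash
python3 -m handwheel '[[[-0.008,0,0],0],[[-0.024,-0.001,0],0],[[-0.048,-0.003,0],0],[[-0.076,-0.004,0],0],[[-0.104,-0.006,0],0],[[-0.132,-0.007,0],0],[[-0.16,-0.009,0],0],[[-0.188,-0.01,0],0],[[-0.216,-0.011,0],0],[[-0.244,-0.013,0],0]]' && python3 -m handwheel '[[[-0.028,-0.001,0],0],[[-0.056,-0.003,0],0],[[-0.084,-0.004,0],0],[[-0.112,-0.006,0],0],[[-0.14,-0.007,0],0],[[-0.168,-0.009,0],0],[[-0.196,-0.01,0],0],[[-0.224,-0.012,0],0],[[-0.252,-0.013,0],0],[[-0.274,-0.014,0],0]]' && python3 -m handwheel '[[[-0.022,-0.001,0],0.02],[[-0.042,-0.002,0],0.04],[[-0.056,-0.003,0],0.06],[[-0.065,-0.004,0],0.082],[[-0.069,-0.004,0],0.082],[[-0.069,-0.004,0],0.082],[[-0.069,-0.004,0],0.082]]'
python3 -c "
from h import *
cv2.imwrite('pics/w7.png',snapshot('wrist')[:,:,::-1])"
```

```text
t: 22.87
tool_pos: [0.4315, 0.0478, 0.1491]
eef_rot: [-0.001, 0.723, 0.691, -0.001]
force: [0.3, 0.8, -1.6]
finger_gap: 0.0332
finger_force: 44.8
t: 23.7
tool_pos: [0.4048, -0.2254, 0.1491]
eef_rot: [-0.001, 0.724, 0.69, -0.0]
force: [0.3, -0.9, -0.6]
finger_gap: 0.0336
finger_force: 44.8
t: 24.28
tool_pos: [0.3989, -0.2918, 0.1501]
eef_rot: [-0.0, 0.751, 0.661, 0.0]
force: [-0.6, 0.5, -1.4]
finger_gap: 0.0336
finger_force: 44.7
```

View pics/w7.png

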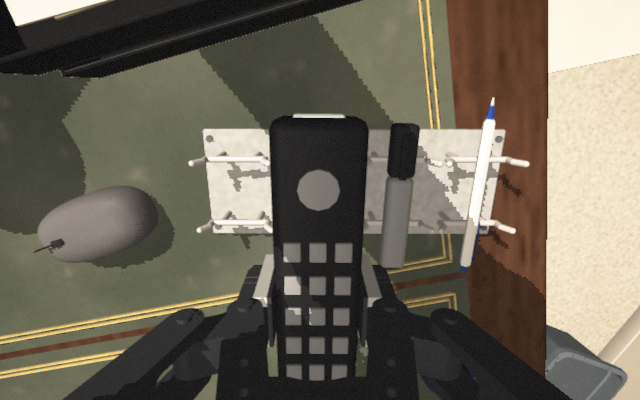

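Pen (482,190) and highlighter (400,195) lie in rests 4 and 3. The remote, keys up, is over rest 2. I'll lower and release.

```bash
python3 -m handwheel '[[[0,0,0.01],0],[[0,0,0.03],0],[[0,0,0.055],0],[[0,0,0.08],0],[[0,0,0.1],0],[[0,0,0.11],0],[[0,0,0.12],0],[[0,0,0.127],0],[[0,0,0.131],0],[[0,0,0.131],0]]' && python3 -m handwheel '[[[0,0,0],0],[[0,0,0],0],[[0,0,0],0],[[0,0,0],0],[[0,0,0],0],[[0,0,0],0]]' 0.15
```

```text
t: 25.17
tool_pos: [0.399, -0.2924, 0.0191]
eef_rot: [-0.0, 0.751, 0.661, -0.0]
force: [0.2, 1.0, -1.3]
finger_gap: 0.0333
finger_force: 44.8
t: 25.67
tool_pos: [0.399, -0.2926, 0.0195]
eef_rot: [0.0, 0.751, 0.66, 0.0]
force: [1.0, 0.8, 0.1]
finger_gap: 0.049
finger_force: 0.0
```

```bash
python3 -m handwheel '[[[0,0,-0.01],0],[[0,0,-0.025],0],[[0,0,-0.045],0],[[0,0,-0.07],0],[[0,0,-0.095],0],[[0.004,0,-0.115],0],[[0.02,0.002,-0.125],0],[[0.04,0.003,-0.131],0],[[0.07,0.006,-0.131],0],[[0.1,0.009,-0.131],0]]' && python3 -m handwheel '[[[0.034,0.003,0],0],[[0.068,0.006,0],0],[[0.102,0.009,0],0],[[0.136,0.012,0],0],[[0.17,0.015,0],0],[[0.204,0.018,0],0],[[0.238,0.021,0],0],[[0.272,0.024,0],0],[[0.306,0.027,0],0],[[0.34,0.03,0],0]]' 0 && python3 -m handwheel '[[[0.034,0.003,0],-0.02],[[0.068,0.006,0.01],-0.04],[[0.1,0.009,0.03],-0.06],[[0.13,0.011,0.05],-0.082],[[0.148,0.013,0.065],-0.082],[[0.154,0.0125,0.07],-0.082],[[0.154,0.0125,0.07],-0.082],[[0.154,0.0125,0.07],-0.082]]'
python3 -c "
from h import *
cv2.imwrite('pics/w8.png',snapshot('wrist')[:,:,::-1])"
```

```text
t: 26.5
tool_pos: [0.4207, -0.1937, 0.1515]
eef_rot: [0.001, 0.751, 0.66, 0.0]
force: [0.2, 0.9, -0.0]
finger_gap: 0.0491
finger_force: 0.0
t: 27.33
tool_pos: [0.4938, 0.1408, 0.1512]
eef_rot: [0.0, 0.751, 0.661, 0.0]
force: [0.8, 0.2, 0.2]
finger_gap: 0.0427
finger_force: 0.0
t: 28.0
tool_pos: [0.526, 0.2895, 0.0813]
eef_rot: [0.0, 0.723, 0.691, 0.0]
force: [-0.5, 0.2, -0.3]
finger_gap: 0.0426
finger_force: 0.0
```

View pics/w8.png

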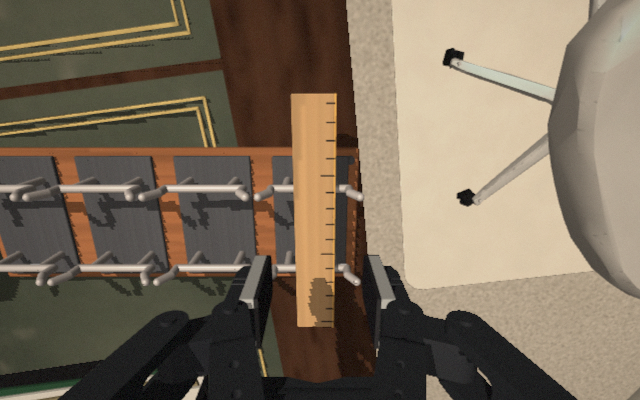

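The ruler (316,210) is centred between the pads. I'll grasp it.

```bash
python3 -m handwheel '[[[0,0,0.01],0],[[0,0,0.02],0],[[0,0,0.03],0],[[0,0,0.04],0],[[0,0,0.05],0],[[0,0,0.06],0],[[0,0,0.0665],0],[[0,0,0.0665],0],[[0,0,0.0665],0]]' && python3 -m handwheel '[[[0,0,0],0],[[0,0,0],0],[[0,0,0],0],[[0,0,0],0],[[0,0,0],0],[[0,0,0],0],[[0,0,0],0]]' -1 30 && python3 -m handwheel '[[[0,0,-0.005],0],[[0,0,-0.015],0],[[0,0,-0.03],0],[[0,0,-0.05],0],[[0,0,-0.075],0],[[0,0,-0.1],0],[[0,0,-0.12],0],[[0,0,-0.13],0],[[0,0,-0.135],0],[[0,0,-0.135],0]]'
```

```text
t: 28.8
tool_pos: [0.5258, 0.2901, 0.0135]
eef_rot: [-0.0, 0.723, 0.691, -0.0]
force: [1.0, 0.4, 0.1]
finger_gap: 0.0423
finger_force: 0.0
t: 29.38
tool_pos: [0.5262, 0.2902, 0.0144]
eef_rot: [0.0, 0.723, 0.691, 0.001]
force: [-0.8, 0.7, 5.4]
finger_gap: 0.0234
finger_force: 29.8
t: 30.22
tool_pos: [0.5259, 0.2901, 0.1493]
eef_rot: [0.0, 0.723, 0.691, 0.0]
force: [-0.4, -0.1, -1.1]
finger_gap: 0.0234
finger_force: 29.5
```

```bash
python3 -m handwheel '[[[-0.008,-0.002,0],0],[[-0.024,-0.007,0],0],[[-0.048,-0.014,0],0],[[-0.076,-0.021,0],0],[[-0.104,-0.029,0],0],[[-0.132,-0.037,0],0],[[-0.16,-0.045,0],0],[[-0.188,-0.053,0],0],[[-0.216,-0.061,0],0],[[-0.244,-0.069,0],0]]' && python3 -m handwheel '[[[-0.028,-0.008,0],0],[[-0.056,-0.016,0],0],[[-0.084,-0.024,0],0],[[-0.112,-0.032,0],0],[[-0.14,-0.039,0],0],[[-0.168,-0.047,0],0],[[-0.196,-0.055,0],0],[[-0.224,-0.063,0],0],[[-0.252,-0.071,0],0],[[-0.274,-0.077,0],0]]' && python3 -m handwheel '[[[-0.022,-0.006,0],0.02],[[-0.04,-0.011,0],0.04],[[-0.053,-0.015,0],0.06],[[-0.06,-0.017,0],0.082],[[-0.063,-0.018,0],0.082],[[-0.063,-0.018,0],0.082],[[-0.063,-0.018,0],0.082]]'
python3 -c "
from h import *
cv2.imwrite('pics/w9.png',snapshot('wrist')[:,:,::-1])"
```

```text
t: 31.05
tool_pos: [0.444, 0.0482, 0.1476]
eef_rot: [-0.001, 0.723, 0.691, -0.001]
force: [0.5, -0.5, -0.3]
finger_gap: 0.0232
finger_force: 29.5
t: 31.88
tool_pos: [0.3544, -0.2219, 0.1477]
eef_rot: [-0.001, 0.724, 0.69, -0.0]
force: [1.1, 0.4, -0.1]
finger_gap: 0.0228
finger_force: 29.5
t: 32.47
tool_pos: [0.3352, -0.282, 0.1484]
eef_rot: [-0.0, 0.751, 0.661, 0.0]
force: [-0.3, -0.6, -0.4]
finger_gap: 0.0231
finger_force: 29.5
```

View pics/w9.png

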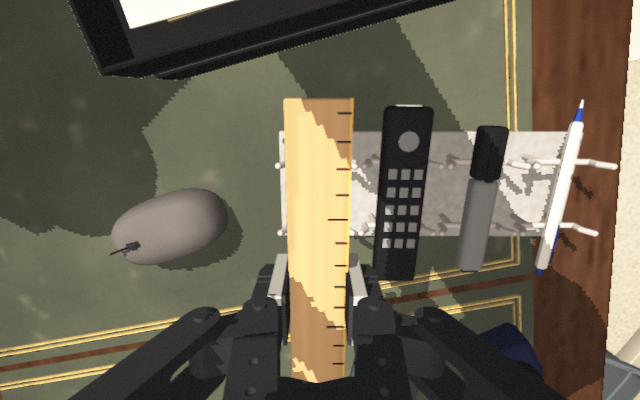

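Remote (405,190), highlighter (485,200) and pen (562,190) are all in place. The ruler is over the nearest rest. I'll lower, release, lift and look.

```bash
python3 -m handwheel '[[[0,0.001,0.01],0],[[0,0.001,0.03],0],[[0,0.001,0.055],0],[[0,0.001,0.08],0],[[0,0.001,0.1],0],[[0,0.001,0.11],0],[[0,0.001,0.12],0],[[0,0.001,0.127],0],[[0,0.001,0.132],0],[[0,0.001,0.132],0]]' && python3 -m handwheel '[[[0,0,0],0],[[0,0,0],0],[[0,0,0],0],[[0,0,0],0],[[0,0,0],0],[[0,0,0],0]]' -0.1 && python3 -m handwheel '[[[0,0,-0.01],0],[[0,0,-0.025],0],[[0,0,-0.045],0],[[0,0,-0.07],0],[[0,0,-0.1],0],[[0,0.02,-0.13],0],[[0,0.05,-0.16],0],[[0,0.08,-0.19],0],[[0,0.095,-0.215],0],[[0,0.095,-0.215],0]]'&& python3 -m handwheel '[[[0,0,0],0],[[0,0,0],0]]'
python3 - <<'E'
from h import *
c=calibration("wrist"); np.savez("fin.npz",**c); print(get_obs()["t"])
cv2.imwrite('pics/w10.png',snapshot('wrist')[:,:,::-1])
E
```

```text
t: 33.35
tool_pos: [0.3362, -0.2823, 0.0162]
eef_rot: [-0.001, 0.751, 0.661, 0.0]
force: [0.7, 0.3, -0.5]
finger_gap: 0.0234
finger_force: 29.5
t: 33.85
tool_pos: [0.3363, -0.283, 0.017]
eef_rot: [0.0, 0.751, 0.66, -0.0]
force: [-0.5, 0.5, 0.2]
finger_gap: 0.0386
finger_force: 0.0
t: 34.68
tool_pos: [0.4339, -0.2962, 0.2367]
eef_rot: [0.005, 0.75, 0.661, 0.0]
force: [0.1, -0.0, -0.4]
finger_gap: 0.0379
finger_force: 0.0
t: 34.85
tool_pos: [0.4299, -0.2946, 0.2308]
eef_rot: [-0.001, 0.751, 0.66, -0.0]
force: [-0.8, 0.0, -0.1]
finger_gap: 0.0387
finger_force: 0.0
34.85
```

View pics/w10.png

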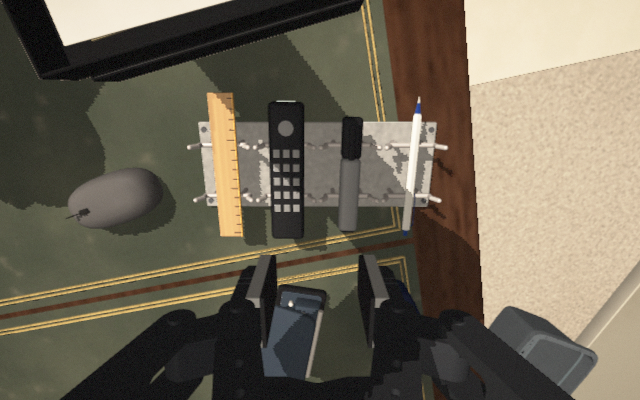

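All four lie across both brackets of their rests: ruler (225,165), remote (287,168), highlighter (350,172) and pen (412,165). A quick numeric check, and I'll hand in if it is within tolerance.

Run:
```python
from h import *
c=dict(np.load("fin.npz"));a=np.radians(-7.3);ex=np.array([np.cos(a),np.sin(a)]);ey=np.array([-ex[1],ex[0]]);ok=True
for n,A,B,z,L,x in [("ruler",(220,94),(232,237),.035,.15,-.096),("remote",(286.5,101),(287.5,238),.048,.14,-.032),("hl",(353,118),(348,230),.045,.118,.032),("pen",(419,98),(406,236),.036,.145,.096)]:
    P,Q=ray(c,A,z)[:2],ray(c,B,z)[:2];m=(P+Q)/2-[.431,-.294];d=P-Q
    u,v,ang=m@ex,m@ey,np.arctan2(d@ex,d@ey); print(n,"x err %.4f y %.4f len %.3f/%.3f ang %.3f"%(u-x,v,np.linalg.norm(d),L,ang))
    ok&=abs(u-x)<.014 and abs(v)<.016 and abs(ang)<.2
print(ok)
if ok: print(finish_job())
```

```text
ruler x err 0.0027 y 0.0016 len 0.150/0.150 ang 0.005
remote x err 0.0021 y 0.0009 len 0.139/0.140 ang 0.022
hl x err 0.0013 y -0.0030 len 0.115/0.118 ang 0.013
pen x err 0.0013 y 0.0004 len 0.144/0.145 ang 0.004
True
the job is handed in; nothing more can be done
None
```

I handed the job in at about 35 s: pen, highlighter, remote (keys up) and ruler lie in reverse order in the grey rack, each within about 3 mm of its rest's centre and 0.03 rad of square in the last wrist picture; levelness I judged only by eye, and the hand-in returned no verdict.

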